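# Put the tape away in the drawer

## Robot

A 7-joint arm with a two-finger parallel gripper is mounted at the origin on a cart in front of the work surface, level with it; the furniture and walls round the work are solid. World frame = base frame: x ahead of the robot, y to its left, z up, the work surface at z = 0. Lengths are in m, angles in rad, forces in N, time in s.
With the tool pointing down it reaches from about 0.4 to 0.875 m from the base axis. Payload 6.5 kg.
Tool frame: the origin (TCP) lies on the centre line of the jaws, within the pads' length; the fingertips stand 19 mm ahead of it and the grasp point (between the pads) is the TCP; z points along the fingers, y is the line along which they close (so a half turn about z gives the same grasp; the last joint's range is limited). The gripper opens to 85 mm and grips with 20 to 120 N. Pads are 22 mm wide; open, the fingers measure 114 mm over their backs; the gripper's body (76 mm by 85 mm) begins 54 mm behind the grasp point. The pads swing forward as they close: fully open they stand 13 mm farther back than shut.
Start: joints at [1.093, 0.536, -0.004, 1.538, 0.003, 1.067, -0.071], TCP at [0.26, -0.596, 0.25] pointing down, gripper open.
Joint ranges: [-2.7, 2.7], [-0.37, 2.16], [-1.27, 1.26], [0.24, 2.4], [-1.31, 4.45], [0.19, 1.91], [-2.76, 2.76]. Speed limits (rad/s): [2.39, 2.39, 3.14, 3.14, 3.14, 3.14, 3.14].

## Interface

Orientations are given as a rotation vector (axis times angle).
In Python, from rig import ctrl gives the robot as it stands. The module is installed in compiled form; this text tells all that it offers.
- The arm moves only by the tool send_rows, never from a script. Its argument "plan" is a list of rows, each an object of numbers: "x", "y", "z": the shift along the tool's x, y, z in units of 25 mm (1.0 is 25 mm); "wx", "wy", "wz": the turn, a rotation vector about the tool's x, y, z in units of 8 degrees (1.0 is 8 degrees); "jaw": the finger opening in mm, from 0 to 85.4. In form: [{"x": .., "y": .., "z": .., "wx": .., "wy": .., "wz": .., "jaw": ..}, ...]. A call has 1 to 12 rows; each row is the pose to reach, as a shift and turn from the pose commanded when the call began, along the tool's axes at that moment; what a row does not reach only later rows make up. A row lasts 1/8 s, in which the tool goes at most 62.5 mm and 10.7 degrees, less where a joint would pass 70% of its speed; a pose out of reach is approached as far as the arm can. A call with a gripper value outside its range is refused whole. The fingers move at their own pace and stop on an object; "grip_force" is the grip in N (left out, the last holds). Time passes only in rows, so rows that repeat a pose let the fingers close. It gives the time, the measured TCP pose, the force, the opening and the grip force at its end, in the units of the state.
- ctrl.get_obs(): the state, without advancing time (a new reading comes with each control period).
- ctrl.capture(name): name is "scene" or "top" or "wrist"; returns the picture (400x640x3 uint8, blue, green, red); there is no depth.
- ctrl.get_calibration(name): a dict with "mtx" (3x3 intrinsics, pixels), "position" and "attitude" of the camera in the world; the wrist camera has in their place "hand_eye" (4x4, takes a point from camera to tool coordinates, whose origin is the TCP and whose axes are the flange's). Camera axes: x right, y down, z forward; pixel columns grow to the right and rows downward; lengths in m; the calibration is good to about 2 mm. A picture is of the moment at which its call begins: read the wrist's pose just before it. get_calibration takes no time and is no camera call.
- ctrl.finish_job(): hands the job in; it is judged then, once.
The state is a dict: "time_s": time; "qpos": joint angles; "joint_velocities": joint speeds; "joint_torque": joint torques, N m; "tool_pos": TCP position; "tool_rot": TCP orientation; "contact_force": force on the tool from outside, world axes, zero at the start; "wrist_torque": the same for the moment, N m; "opening": finger opening in m; "finger_force": force on a finger pad.
Only numpy, scipy, OpenCV 4.12 (cv2) and the standard library are available. Lean on these libraries where they do the work, as an engineer would, in place of code of your own. Each camera call takes 0.05 s, during which the arm holds its last target. There are 200 camera calls.

## Task

Put the roll of tape away: set it down flat in the open drawer of the small white drawer unit, without letting it fall in from a height, and then slide the drawer gently and fully shut without slamming it. Leave everything else on the worktop, and the stack of cups on top of the unit, standing where it is.

Things in the scene. Friction and masses are not known exactly. Their poses are not given: they have to be found in the camera images.
- tape_roll: The roll of beige packing tape, lying flat on the worktop: 61 mm across, 16 mm thick, 40 g. Origin at the centre of its underside, z up through the hole. Grip it across the outside; fingers cannot enter the hole (treat it as a solid disc).
- unit: Small white drawer unit fixed to the worktop: 170 mm deep (without the drawer front), 180 mm wide, 85 mm high. Origin at the worktop, on its middle line; z up, its own +x points into the unit (the way the drawer shuts), so the drawer comes out along its -x; the opening's edge is at x = -78 mm, the back at x = +92 mm. It does not move.
- tray_floor (a point): Centre of the drawer's inner floor, 13 mm above the worktop; moves with the drawer, axes as the unit's; at the unit's x = 0 when shut. Tray inside: x -79 (white front) to +79 mm, y -73 to +73 mm; other walls 42 mm high, 5 thick. White front: x -91 to -79 mm, 176 wide, top 81 mm above the worktop. From above, the tray is open only from the front back to the unit's opening edge.
- handle (a point): Middle of the drawer's steel bar handle: a bar 10 mm thick and 92 mm long across the front, its middle line 30 mm out from the outer face of the white front and 55 mm above the worktop. The front or the bar can be pushed anywhere near the middle.
- drawer (a joint): How far the drawer is out, in m: 0 = fully shut (stop), 0.15 = fully out (stop). Starts 0.12 to 0.145 out. Slides with about 1.5 N of friction plus 5 N per m/s, stays where it is left; drawer 0.6 kg.
- sugar_shaker: White sugar shaker, 49 mm across, 88 mm high, standing loose. Bystander. Origin at the centre of its underside, z up.
- dome_lids: Stack of clear dome lids, 80 mm across, 60 mm high, loose. Bystander. Origin at the centre of its underside, z up.
- cups_blue: Stack of blue paper cups, 58 mm across, 86 mm high, standing loose on top of the drawer unit near its back. Bystander, very light. Origin at the centre of its underside, z up.
- cocoa_jar: Spice jar with dark brown lid, 44 mm across, 105 mm high, loose, right of the unit. Bystander. Origin at the centre of its underside, z up.
- cinnamon_jar: Spice jar with white lid, 47 mm across, 98 mm high, loose, right of the unit. Bystander. Origin at the centre of its underside, z up.
- kitchen_timer: Digital kitchen timer on a foot, 48 x 82 x 63 mm, loose, right of the unit. Bystander. Origin at the centre of its underside, z up.
Not all that is in view belongs to the job. There is more than one size of the tape_roll; the one meant has the size given above.

How it is judged:
By the outcome, as a careful person would: the job done as asked, in the order asked, and still so for the second after the job is handed in, with the robot touching nothing.
It also fails if it takes over 48 s, if anything falls off the work surface, if the arm or the gripper's body presses on something with over 40 N, if the wrist force passes 120 N, or if a joint passes its speed limit or range.

## Working session

There is one attempt and no reset: what is moved stays moved. The work goes in short steps, Python scripts to look and compute and a tool call to move; the robot and the scene stay as the last step left them, time stands still between calls to the robot, and variables do not carry over. Pictures are saved under pics/ and viewed, at most 10 in all, crops included, and the job is handed in when it is done.

Besides the shell and the picture viewer there is one more tool, called as a command line: name --argument value ..., lists and objects as JSON in quotes. send_rows: Moves the arm, as the interface text tells. Its arguments: {"type":"object","properties":{"plan":{"type":"array","items":{"type":"object","properties":{"x":{"type":"number"},"y":{"type":"number"},"z":{"type":"number"},"wx":{"type":"number"},"wy":{"type":"number"},"wz":{"type":"number"},"jaw":{"type":"number"}}}},"grip_force":{"type":"number"}},"required":["plan"]}

```bash
mkdir -p pics; python3 - <<'E'
from rig import ctrl
import cv2,numpy as np
np.set_printoptions(precision=4,suppress=True)
o=ctrl.get_obs();print(o['time_s'],o['tool_pos'],o['tool_rot'],o['opening'])
for n in('scene','top'):
    cv2.imwrite(f'pics/{n}0.png',ctrl.capture(n));c=ctrl.get_calibration(n);print(n,c)
print(ctrl.get_calibration('wrist'))
E
```

```text
0.0 [ 0.2599 -0.5951  0.2494] [-3.0736 -0.6421  0.0008] 0.0854399375881235
scene {'mtx': array([[470.9881,   0.    , 310.6384],
       [  0.    , 470.9881, 196.3131],
       [  0.    ,   0.    ,   1.    ]]), 'position': array([-0.9241,  0.8163,  1.0631]), 'attitude': array([-1.2097,  2.0171, -1.1209])}
top {'mtx': array([[381.1447,   0.    , 326.3604],
       [  0.    , 381.1447, 203.8846],
       [  0.    ,   0.    ,   1.    ]]), 'position': array([0.2396, 0.0875, 1.4255]), 'attitude': array([-2.1721,  2.0324, -0.2137])}
{'mtx': array([[318.4203,   0.    , 319.9006],
       [  0.    , 318.4203, 195.464 ],
       [  0.    ,   0.    ,   1.    ]]), 'hand_eye': array([[-0.0004, -0.9537, -0.3009,  0.0767],
       [ 1.    , -0.0005,  0.0001,  0.0017],
       [-0.0002, -0.3009,  0.9537, -0.1234],
       [ 0.    ,  0.    ,  0.    ,  1.    ]])}
```

View pics/scene0.png

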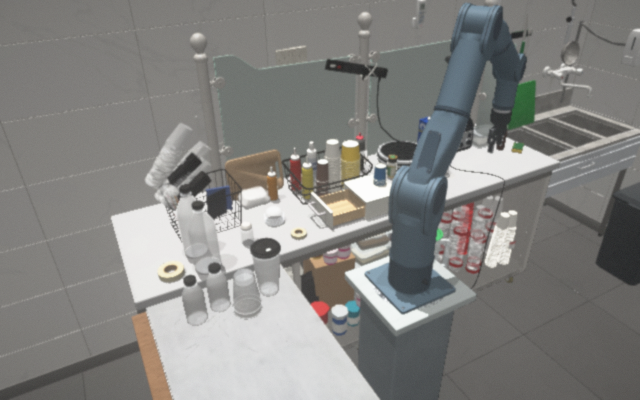

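View pics/top0.png

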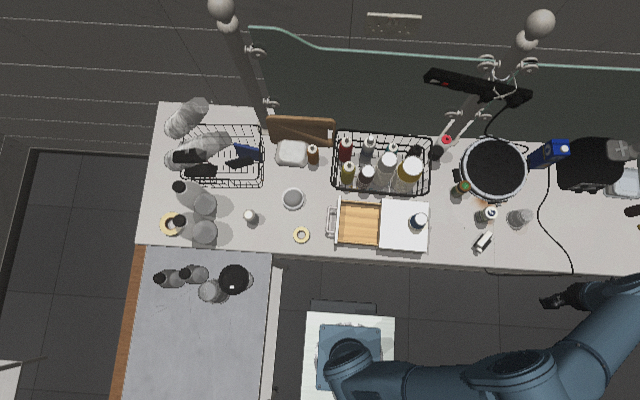

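The top view shows the unit at about (383,222), with its drawer open to the left (+y) and the handle at x≈331. A small tape roll is at (301,235), a larger one at (170,224), the lids at (292,198) and the shaker at (250,217).

```bash
cat > h.py <<'E'
from rig import ctrl
import cv2,numpy as np
from scipy.spatial.transform import Rotation as R
np.set_printoptions(precision=4,suppress=True)
def cam(n,o=None):
    c=ctrl.get_calibration(n)
    if n!='wrist': return c['mtx'],R.from_rotvec(c['attitude']).as_matrix(),np.array(c['position'])
    T=np.eye(4);T[:3,:3]=R.from_rotvec(o['tool_rot']).as_matrix();T[:3,3]=o['tool_pos'];T=T@c['hand_eye']
    return c['mtx'],T[:3,:3],T[:3,3]
def ray(C,uv,z):
    K,r,p=C;uv=np.atleast_2d(uv).astype(float)
    d=np.c_[uv,np.ones(len(uv))]@np.linalg.inv(K).T@r.T
    return p+d*((z-p[2])/d[:,2])[:,None]
def proj(C,X):
    K,r,p=C;q=(np.atleast_2d(X)-p)@r@K.T
    return q[:,:2]/q[:,2:]
E
python3 - <<'E'
from h import *
C=cam('top');im=cv2.imread('pics/top0.png')
for n,uv,z in[('tapeS',(301,235),.016),('tapeL',(170,224),.016),('handle',(331,222),.055),('unit front edge top far',(381,199),.085),('near',(379,247),.085),('back far',(430,203),.085),('back near',(427,252),.085),('lids',(292,198),.06),('shaker',(250,215),.088),('cups',(420,220),.17)]:
    print(n,ray(C,uv,z)[0])
# tape mask
hsv=cv2.cvtColor(im,cv2.COLOR_BGR2HSV);m=cv2.inRange(hsv,(12,50,90),(35,255,255))
n,l,s,c=cv2.connectedComponentsWithStats(m)
for i in range(1,n):
    if s[i,4]>60: print(s[i],c[i],ray(C,c[i],.012)[0])
cv2.imwrite('pics/crop.png',cv2.resize(im[170:280,230:450],None,fx=3.6,fy=3.6,interpolation=cv2.INTER_CUBIC))
E
```

```text
tapeS [0.4207 0.2003 0.016 ]
tapeL [0.4294 0.6938 0.016 ]
handle [0.4704 0.092  0.055 ]
unit front edge top far [ 0.5611 -0.0826  0.085 ]
near [ 0.3877 -0.082   0.085 ]
back far [ 0.5579 -0.2589  0.085 ]
back near [ 0.3814 -0.2501  0.085 ]
lids [0.5493 0.2409 0.06  ]
shaker [0.4709 0.3822 0.088 ]
cups [ 0.4774 -0.2043  0.17  ]
[266 115  70   8 277] [300.2274 117.8159] [0.8899 0.2418 0.012 ]
[300 132  33  13 105] [318.981  138.6857] [0.8065 0.1608 0.012 ]
[398 161  24  23 203] [406.2857 175.064 ] [ 0.6797 -0.1857  0.012 ]
[475 198  18  10  91] [482.6593 202.7692] [ 0.5893 -0.4767  0.012 ]
[341 200  40   5  83] [360.7108 201.8554] [ 0.5624 -0.0155  0.012 ]
[ 338  203   43   44 1608] [358.9397 224.0572] [ 0.4767 -0.0129  0.012 ]
[160 212  19  24 224] [167.5402 223.8661] [0.4299 0.7048 0.012 ]
[293 227  16  16 140] [300.7929 234.8643] [0.4216 0.2015 0.012 ]
[ 108  244   39  156 1835] [127.1798 323.0975] [0.0657 0.7929 0.012 ]
```

View pics/crop.png

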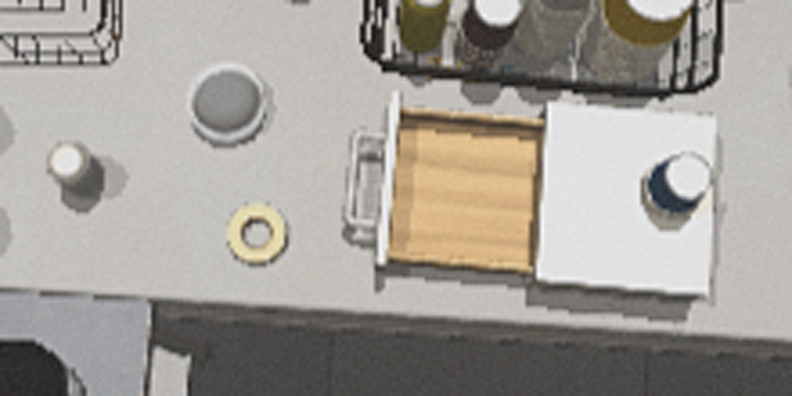

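The crop shows the drawer open along +y, with its empty tray visible and the handle on the left. The small roll at crop (257,233) measures about 60 mm, so it is the right one. I'll move above it, swinging high.

send_rows --plan '[{"x": 1, "y": -0.9, "wz": -0.5}, {"x": 3, "y": -2.6, "wz": -1.2}, {"x": 5, "y": -4.3, "wz": -2}, {"x": 7, "y": -6, "wz": -2.8}, {"x": 9, "y": -7.7, "wz": -3.6}, {"x": 11, "y": -9.4, "wz": -4.4}, {"x": 13.3, "y": -11.4, "wz": -5.2}, {"x": 14.2, "y": -13.5, "wz": -6}, {"x": 14.9, "y": -15.5, "wz": -6.8}, {"x": 15.6, "y": -17.5, "wz": -7.6}, {"x": 16.3, "y": -19.5, "wz": -8.3}, {"x": 17, "y": -21.5, "wz": -8.3}]'

```text
invalid input
```

```bash
python3 - <<'E'
from h import *
C=cam('top')
cr=np.array([(548,101),(537,279),(716,114),(709,297)])/3.6+[230,170]
P=ray(C,cr,.085)[:,:2];print(P)
f=ray(C,np.array([[399,92],[386,264]])/3.6+[230,170],.081);print('front top edge',f)
o=ctrl.get_obs();print(o['time_s'],o['tool_pos'],R.from_rotvec(o['tool_rot']).as_matrix(),o['contact_force'])
E
```

```text
[[ 0.5649 -0.0869]
 [ 0.386  -0.0826]
 [ 0.5626 -0.2549]
 [ 0.3797 -0.2499]]
front top edge [[0.5653 0.0626 0.081 ]
 [0.3913 0.0651 0.081 ]]
0.1 [ 0.26   -0.5952  0.2495] [[ 0.9164  0.4003 -0.0008]
 [ 0.4003 -0.9164  0.0014]
 [-0.0001 -0.0016 -1.    ]] [-0.5632  0.7907 -1.1168]
```

send_rows --plan '[{"x": 1, "y": -0.9, "z": 0, "wx": 0, "wy": 0, "wz": -0.5, "jaw": 85}, {"x": 3, "y": -2.6, "z": 0, "wx": 0, "wy": 0, "wz": -1.2, "jaw": 85}, {"x": 5, "y": -4.3, "z": 0, "wx": 0, "wy": 0, "wz": -2, "jaw": 85}, {"x": 7, "y": -6, "z": 0, "wx": 0, "wy": 0, "wz": -2.8, "jaw": 85}, {"x": 9, "y": -7.7, "z": 0, "wx": 0, "wy": 0, "wz": -3.6, "jaw": 85}, {"x": 11, "y": -9.4, "z": 0, "wx": 0, "wy": 0, "wz": -4.4, "jaw": 85}, {"x": 13.3, "y": -11.4, "z": 0, "wx": 0, "wy": 0, "wz": -5.2, "jaw": 85}, {"x": 14.2, "y": -13.5, "z": 0, "wx": 0, "wy": 0, "wz": -6, "jaw": 85}, {"x": 14.9, "y": -15.5, "z": 0, "wx": 0, "wy": 0, "wz": -6.8, "jaw": 85}, {"x": 15.6, "y": -17.5, "z": 0, "wx": 0, "wy": 0, "wz": -7.6, "jaw": 85}, {"x": 16.3, "y": -19.5, "z": 0, "wx": 0, "wy": 0, "wz": -8.3, "jaw": 85}, {"x": 17, "y": -21.5, "z": 0, "wx": 0, "wy": 0, "wz": -8.3, "jaw": 85}]' --grip_force 30

```text
time_s: 1.6
tool_pos: [0.4339, 0.0687, 0.2502]
tool_rot: [2.22, 2.223, -0.0]
contact_force: [0.8, -0.8, 0.4]
opening: 0.085
finger_force: 0.0
```

```bash
python3 - <<'E'
from h import *
o=ctrl.get_obs();im=ctrl.capture('wrist');cv2.imwrite('pics/w1.png',im);np.save('w1.npy',np.r_[o['tool_pos'],o['tool_rot']])
C=cam('wrist',o)
m=cv2.inRange(cv2.cvtColor(im,cv2.COLOR_BGR2HSV),(12,50,90),(35,255,255))
n,l,s,c=cv2.connectedComponentsWithStats(m)
for i in range(1,n):
    if s[i,4]>200: print(s[i],c[i],ray(C,c[i],.016)[0])
print('pred handle/front/tape',proj(C,[[.4765,.092,.055],[.476,.063,.081],[.4215,.2015,.016]]))
E
```

```text
[293  20  34  37 264] [309.4205  36.5492] [0.4234 0.2007 0.016 ]
[ 499  167  128   92 3332] [563.66   205.4619] [0.7241 0.0189 0.016 ]
[  288   183   133   131 14017] [351.5272 240.1288] [ 0.4733 -0.0265  0.016 ]
[424 187  14  67 344] [430.1192 219.7587] [0.5672 0.0005 0.016 ]
[342 294  73  11 588] [376.8776 299.3163] [ 0.5091 -0.1117  0.016 ]
pred handle/front/tape [[362.0504 149.3428]
 [363.7191 184.1335]
 [307.5057  35.6504]]
```

View pics/w1.png

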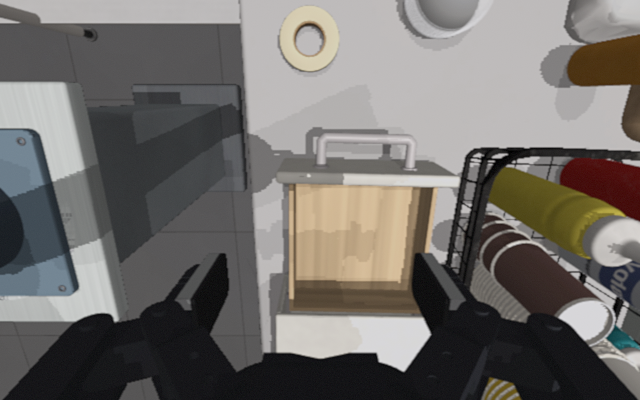

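The wrist view shows the tape at (309,38), the handle bar at rows 135–143 (x 316–415), the front panel top at rows 173–186, and the unit's roof edge at row ~315.

```bash
python3 - <<'E'
from h import *
s=np.load('w1.npy');C=cam('wrist',dict(tool_pos=s[:3],tool_rot=s[3:]))
for n,uv,z in[('tape',(309,38.5),.016),('tapeL',(279,39),.016),('tapeR',(339,39),.016),('barL',(316,140),.06),('barR',(415,139),.06),('frontL',(278,182),.081),('frontR',(459,184),.081),('inL',(290,186),.081),('edgeL',(277,315),.085),('edge',(400,316),.085),('wallL',(293,250),.055),('wallR',(433,250),.055)]:
    print(n,ray(C,uv,z)[0])
E
```

```text
tape [0.423  0.1989 0.016 ]
tapeL [0.3924 0.1984 0.016 ]
tapeR [0.4536 0.1984 0.016 ]
barL [0.4304 0.1019 0.06  ]
barR [0.5272 0.103  0.06  ]
frontL [0.3944 0.065  0.081 ]
frontR [0.5667 0.0632 0.081 ]
inL [0.4057 0.0611 0.081 ]
edgeL [ 0.3881 -0.0823  0.085 ]
edge [ 0.5208 -0.0834  0.085 ]
wallL [ 0.4045 -0.02    0.055 ]
wallR [ 0.5597 -0.0199  0.055 ]
```

send_rows --plan '[{"x": 1.3, "y": -0.1, "z": 0.5, "wx": 0, "wy": 0, "wz": 0, "jaw": 85}, {"x": 3.3, "y": -0.3, "z": 1.5, "wx": 0, "wy": 0, "wz": 0, "jaw": 85}, {"x": 4.8, "y": -0.45, "z": 3, "wx": 0, "wy": 0, "wz": 0, "jaw": 85}, {"x": 5.23, "y": -0.46, "z": 5, "wx": 0, "wy": 0, "wz": 0, "jaw": 85}, {"x": 5.23, "y": -0.46, "z": 6.8, "wx": 0, "wy": 0, "wz": 0, "jaw": 85}, {"x": 5.23, "y": -0.46, "z": 7.8, "wx": 0, "wy": 0, "wz": 0, "jaw": 85}, {"x": 5.23, "y": -0.46, "z": 8.4, "wx": 0, "wy": 0, "wz": 0, "jaw": 85}, {"x": 5.23, "y": -0.46, "z": 8.8, "wx": 0, "wy": 0, "wz": 0, "jaw": 85}, {"x": 5.23, "y": -0.46, "z": 9.1, "wx": 0, "wy": 0, "wz": 0, "jaw": 85}, {"x": 5.23, "y": -0.46, "z": 9.1, "wx": 0, "wy": 0, "wz": 0, "jaw": 85}]'

```text
time_s: 2.9
tool_pos: [0.4231, 0.1978, 0.0229]
tool_rot: [2.221, 2.221, 0.0]
contact_force: [-0.2, 0.3, -0.2]
opening: 0.0848
finger_force: 0.0
```

```bash
python3 - <<'E'
from h import *
im=ctrl.capture('wrist');cv2.imwrite('pics/w2.png',im)
E
```

```text
(no output)
```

View pics/w2.png

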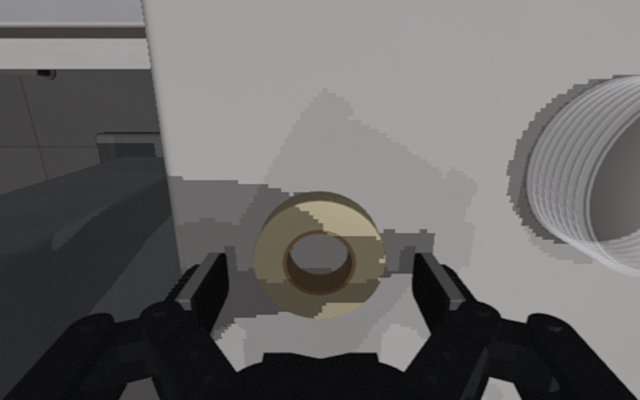

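The roll sits midway between the open pads, with its centre at about (320,258). It is about 4 mm toward +y from the pad line, so I'll shift and close.

send_rows --plan '[{"x": 0.15, "y": 0, "z": 0.08, "wx": 0, "wy": 0, "wz": 0, "jaw": 85}, {"x": 0.15, "y": 0, "z": 0.08, "wx": 0, "wy": 0, "wz": 0, "jaw": 70}, {"x": 0.15, "y": 0, "z": 0.08, "wx": 0, "wy": 0, "wz": 0, "jaw": 62}, {"x": 0.15, "y": 0, "z": 0.08, "wx": 0, "wy": 0, "wz": 0, "jaw": 55}, {"x": 0.15, "y": 0, "z": 0.08, "wx": 0, "wy": 0, "wz": 0, "jaw": 55}, {"x": 0.15, "y": 0, "z": 0.08, "wx": 0, "wy": 0, "wz": 0, "jaw": 55}, {"x": 0.15, "y": 0, "z": 0.08, "wx": 0, "wy": 0, "wz": 0, "jaw": 55}]' --grip_force 30

```text
time_s: 3.82
tool_pos: [0.4231, 0.2016, 0.0212]
tool_rot: [2.221, 2.221, 0.0]
contact_force: [-0.7, -0.6, 6.6]
opening: 0.0588
finger_force: 30.9
```

send_rows --plan '[{"x": 0, "y": 0, "z": -0.4, "wx": 0, "wy": 0, "wz": 0, "jaw": 55}, {"x": 0, "y": 0, "z": -1.2, "wx": 0, "wy": 0, "wz": 0, "jaw": 55}, {"x": 0, "y": 0, "z": -2.4, "wx": 0, "wy": 0, "wz": 0, "jaw": 55}, {"x": 0, "y": 0, "z": -4, "wx": 0, "wy": 0, "wz": 0, "jaw": 55}, {"x": -0.7, "y": 0.2, "z": -5.3, "wx": 0, "wy": 0, "wz": 0, "jaw": 55}, {"x": -2, "y": 0.5, "z": -5.6, "wx": 0, "wy": 0, "wz": 0, "jaw": 55}, {"x": -3.7, "y": 1, "z": -5.6, "wx": 0, "wy": 0, "wz": 0, "jaw": 55}, {"x": -5.4, "y": 1.4, "z": -5.6, "wx": 0, "wy": 0, "wz": 0, "jaw": 55}, {"x": -7, "y": 1.8, "z": -5.6, "wx": 0, "wy": 0, "wz": 0, "jaw": 55}, {"x": -8.2, "y": 2.1, "z": -5.6, "wx": 0, "wy": 0, "wz": 0, "jaw": 55}, {"x": -8.6, "y": 2.24, "z": -5.6, "wx": 0, "wy": 0, "wz": 0, "jaw": 55}, {"x": -8.6, "y": 2.24, "z": -5.6, "wx": 0, "wy": 0, "wz": 0, "jaw": 55}]'

```text
time_s: 5.32
tool_pos: [0.4789, -0.0133, 0.161]
tool_rot: [-2.222, -2.221, -0.0]
contact_force: [-0.4, 0.6, -0.5]
opening: 0.0588
finger_force: 32.6
```

```bash
python3 - <<'E'
from h import *
im=ctrl.capture('wrist');cv2.imwrite('pics/w3.png',im)
E
```

```text
(no output)
```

View pics/w3.png

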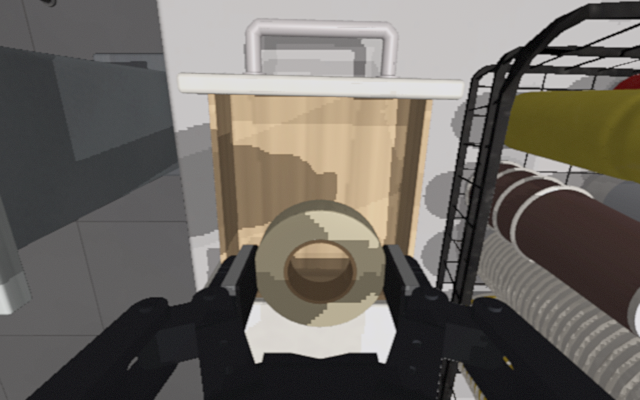

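The roll is held flat and centred laterally over the tray: roll centre at column 320, tray walls at columns 209 and 431.

send_rows --plan '[{"x": 0, "y": 0, "z": 0.5, "wx": 0, "wy": 0, "wz": 0, "jaw": 55}, {"x": 0, "y": 0, "z": 1.5, "wx": 0, "wy": 0, "wz": 0, "jaw": 55}, {"x": 0, "y": 0, "z": 2.5, "wx": 0, "wy": 0, "wz": 0, "jaw": 55}, {"x": 0, "y": 0, "z": 3.4, "wx": 0, "wy": 0, "wz": 0, "jaw": 55}, {"x": 0, "y": 0, "z": 4.1, "wx": 0, "wy": 0, "wz": 0, "jaw": 55}, {"x": 0, "y": 0, "z": 4.5, "wx": 0, "wy": 0, "wz": 0, "jaw": 55}, {"x": 0, "y": 0, "z": 4.75, "wx": 0, "wy": 0, "wz": 0, "jaw": 55}, {"x": 0, "y": 0, "z": 4.9, "wx": 0, "wy": 0, "wz": 0, "jaw": 55}, {"x": 0, "y": 0, "z": 4.98, "wx": 0, "wy": 0, "wz": 0, "jaw": 55}, {"x": 0, "y": 0, "z": 5.02, "wx": 0, "wy": 0, "wz": 0, "jaw": 55}, {"x": 0, "y": 0, "z": 5.02, "wx": 0, "wy": 0, "wz": 0, "jaw": 55}]'

```text
time_s: 6.75
tool_pos: [0.4791, -0.0135, 0.0355]
tool_rot: [2.221, 2.221, 0.0]
contact_force: [-0.3, 0.2, 1.5]
opening: 0.0592
finger_force: 32.6
```

send_rows --plan '[{"x": 0, "y": 0, "z": 0.02, "wx": 0, "wy": 0, "wz": 0, "jaw": 55}, {"x": 0, "y": 0, "z": 0.04, "wx": 0, "wy": 0, "wz": 0, "jaw": 55}, {"x": 0, "y": 0, "z": 0.04, "wx": 0, "wy": 0, "wz": 0, "jaw": 55}]'

```text
time_s: 7.12
tool_pos: [0.479, -0.0135, 0.0344]
tool_rot: [2.221, 2.221, 0.0]
contact_force: [-0.4, 1.1, 0.3]
opening: 0.0587
finger_force: 32.8
```

send_rows --plan '[{"x": 0, "y": 0, "z": 0.02, "wx": 0, "wy": 0, "wz": 0, "jaw": 55}, {"x": 0, "y": 0, "z": 0.04, "wx": 0, "wy": 0, "wz": 0, "jaw": 55}, {"x": 0, "y": 0, "z": 0.04, "wx": 0, "wy": 0, "wz": 0, "jaw": 55}]'

```text
time_s: 7.5
tool_pos: [0.4791, -0.0135, 0.0342]
tool_rot: [2.221, 2.221, -0.0]
contact_force: [-4.5, -0.5, 14.9]
opening: 0.059
finger_force: 34.2
```

Floor contact made, so I'll release.

send_rows --plan '[{"x": 0, "y": 0, "z": -0.02, "wx": 0, "wy": 0, "wz": 0, "jaw": 60}, {"x": 0, "y": 0, "z": -0.02, "wx": 0, "wy": 0, "wz": 0, "jaw": 65}, {"x": 0, "y": 0, "z": -0.02, "wx": 0, "wy": 0, "wz": 0, "jaw": 72}, {"x": 0, "y": 0, "z": -0.02, "wx": 0, "wy": 0, "wz": 0, "jaw": 76}, {"x": 0, "y": 0, "z": -0.02, "wx": 0, "wy": 0, "wz": 0, "jaw": 76}, {"x": 0, "y": 0, "z": -0.4, "wx": 0, "wy": 0, "wz": 0, "jaw": 76}, {"x": 0, "y": 0, "z": -1, "wx": 0, "wy": 0, "wz": 0, "jaw": 76}, {"x": 0, "y": 0, "z": -2, "wx": 0, "wy": 0, "wz": 0, "jaw": 76}, {"x": 0, "y": 0, "z": -3.5, "wx": 0, "wy": 0, "wz": 0, "jaw": 76}, {"x": 0, "y": 0, "z": -4.8, "wx": 0, "wy": 0, "wz": 0, "jaw": 76}, {"x": 0, "y": 0, "z": -5, "wx": 0, "wy": 0, "wz": 0, "jaw": 76}, {"x": 0, "y": 0, "z": -5, "wx": 0, "wy": 0, "wz": 0, "jaw": 76}]'

```text
time_s: 9.0
tool_pos: [0.4789, -0.0137, 0.1587]
tool_rot: [2.221, 2.221, 0.0]
contact_force: [0.8, -0.1, -0.5]
opening: 0.0762
finger_force: 0.0
```

```bash
python3 - <<'E'
from h import *
o=ctrl.get_obs();im=ctrl.capture('wrist');cv2.imwrite('pics/w4.png',im);C=cam('wrist',o)
print(o['tool_pos'],proj(C,[[.479,-.0105,.029],[.479,.098,.06],[.479,.0655,.081]]))
E
```

```text
[ 0.4789 -0.0137  0.1587] [[319.3656 186.4082]
 [319.086   34.3137]
 [319.0897  88.0129]]
```

View pics/w4.png

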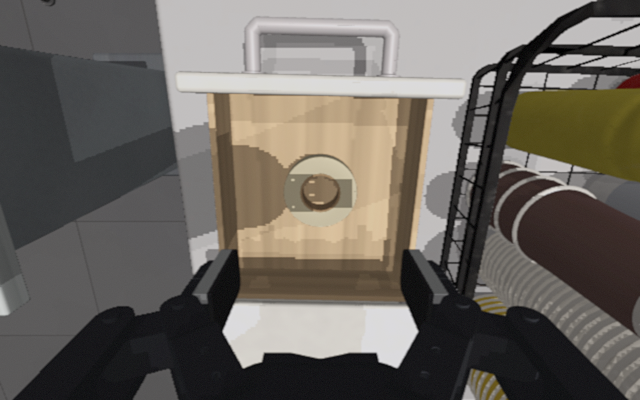

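The roll lies flat at (320,191) in the tray. The bar is at row ~24, y≈0.104. Next I'll close the fingers and go outside the bar.

send_rows --plan '[{"x": 1, "y": 0, "z": 0, "wx": 0, "wy": 0, "wz": 0, "jaw": 40}, {"x": 2.8, "y": 0, "z": 0, "wx": 0, "wy": 0, "wz": 0, "jaw": 0}, {"x": 4.8, "y": 0, "z": 0, "wx": 0, "wy": 0, "wz": 0, "jaw": 0}, {"x": 6.2, "y": 0, "z": 0, "wx": 0, "wy": 0, "wz": 0, "jaw": 0}, {"x": 6.6, "y": 0, "z": 0, "wx": 0, "wy": 0, "wz": 0, "jaw": 0}, {"x": 6.6, "y": 0, "z": 0.8, "wx": 0, "wy": 0, "wz": 0, "jaw": 0}, {"x": 6.6, "y": 0, "z": 2, "wx": 0, "wy": 0, "wz": 0, "jaw": 0}, {"x": 6.6, "y": 0, "z": 3.3, "wx": 0, "wy": 0, "wz": 0, "jaw": 0}, {"x": 6.6, "y": 0, "z": 4.1, "wx": 0, "wy": 0, "wz": 0, "jaw": 0}, {"x": 6.6, "y": 0, "z": 4.35, "wx": 0, "wy": 0, "wz": 0, "jaw": 0}, {"x": 6.6, "y": 0, "z": 4.35, "wx": 0, "wy": 0, "wz": 0, "jaw": 0}]'

```text
time_s: 10.42
tool_pos: [0.4788, 0.1509, 0.0493]
tool_rot: [-2.222, -2.221, 0.002]
contact_force: [0.1, 0.6, -0.5]
opening: -0.0002
finger_force: 0.0
```

send_rows --plan '[{"x": -0.2, "y": 0, "z": 0, "wx": 0, "wy": 0, "wz": 0, "jaw": 0}, {"x": -0.5, "y": 0, "z": 0, "wx": 0, "wy": 0, "wz": 0, "jaw": 0}, {"x": -0.7, "y": 0, "z": 0, "wx": 0, "wy": 0, "wz": 0, "jaw": 0}, {"x": -0.9, "y": 0, "z": 0, "wx": 0, "wy": 0, "wz": 0, "jaw": 0}, {"x": -1.1, "y": 0, "z": 0, "wx": 0, "wy": 0, "wz": 0, "jaw": 0}, {"x": -1.3, "y": 0, "z": 0, "wx": 0, "wy": 0, "wz": 0, "jaw": 0}, {"x": -1.5, "y": 0, "z": 0, "wx": 0, "wy": 0, "wz": 0, "jaw": 0}, {"x": -1.7, "y": 0, "z": 0, "wx": 0, "wy": 0, "wz": 0, "jaw": 0}, {"x": -1.9, "y": 0, "z": 0, "wx": 0, "wy": 0, "wz": 0, "jaw": 0}, {"x": -2.1, "y": 0, "z": 0, "wx": 0, "wy": 0, "wz": 0, "jaw": 0}, {"x": -2.3, "y": 0, "z": 0, "wx": 0, "wy": 0, "wz": 0, "jaw": 0}, {"x": -2.5, "y": 0, "z": 0, "wx": 0, "wy": 0, "wz": 0, "jaw": 0}]'

```text
time_s: 11.92
tool_pos: [0.4789, 0.0887, 0.0495]
tool_rot: [-2.222, -2.221, 0.0]
contact_force: [-1.0, 1.5, 0.4]
opening: 0.0003
finger_force: 0.8
```

send_rows --plan '[{"x": -0.25, "y": 0, "z": 0, "wx": 0, "wy": 0, "wz": 0, "jaw": 0}, {"x": -0.5, "y": 0, "z": 0, "wx": 0, "wy": 0, "wz": 0, "jaw": 0}, {"x": -0.8, "y": 0, "z": 0, "wx": 0, "wy": 0, "wz": 0, "jaw": 0}, {"x": -1.1, "y": 0, "z": 0, "wx": 0, "wy": 0, "wz": 0, "jaw": 0}, {"x": -1.4, "y": 0, "z": 0, "wx": 0, "wy": 0, "wz": 0, "jaw": 0}, {"x": -1.7, "y": 0, "z": 0, "wx": 0, "wy": 0, "wz": 0, "jaw": 0}, {"x": -2, "y": 0, "z": 0, "wx": 0, "wy": 0, "wz": 0, "jaw": 0}, {"x": -2.3, "y": 0, "z": 0, "wx": 0, "wy": 0, "wz": 0, "jaw": 0}, {"x": -2.6, "y": 0, "z": 0, "wx": 0, "wy": 0, "wz": 0, "jaw": 0}, {"x": -2.85, "y": 0, "z": 0, "wx": 0, "wy": 0, "wz": 0, "jaw": 0}, {"x": -3.05, "y": 0, "z": 0, "wx": 0, "wy": 0, "wz": 0, "jaw": 0}, {"x": -3.2, "y": 0, "z": 0, "wx": 0, "wy": 0, "wz": 0, "jaw": 0}]'

```text
time_s: 13.42
tool_pos: [0.479, 0.0087, 0.0495]
tool_rot: [2.222, 2.221, -0.0]
contact_force: [-0.6, 1.4, 0.2]
opening: 0.0
finger_force: 0.8
```

send_rows --plan '[{"x": -0.1, "y": 0, "z": 0, "wx": 0, "wy": 0, "wz": 0, "jaw": 0}, {"x": -0.2, "y": 0, "z": 0, "wx": 0, "wy": 0, "wz": 0, "jaw": 0}, {"x": -0.3, "y": 0, "z": 0, "wx": 0, "wy": 0, "wz": 0, "jaw": 0}, {"x": -0.4, "y": 0, "z": 0, "wx": 0, "wy": 0, "wz": 0, "jaw": 0}, {"x": -0.5, "y": 0, "z": 0, "wx": 0, "wy": 0, "wz": 0, "jaw": 0}, {"x": -0.6, "y": 0, "z": 0, "wx": 0, "wy": 0, "wz": 0, "jaw": 0}, {"x": -0.7, "y": 0, "z": 0, "wx": 0, "wy": 0, "wz": 0, "jaw": 0}, {"x": -0.8, "y": 0, "z": 0, "wx": 0, "wy": 0, "wz": 0, "jaw": 0}, {"x": -0.9, "y": 0, "z": 0, "wx": 0, "wy": 0, "wz": 0, "jaw": 0}, {"x": -1, "y": 0, "z": 0, "wx": 0, "wy": 0, "wz": 0, "jaw": 0}, {"x": -1.1, "y": 0, "z": 0, "wx": 0, "wy": 0, "wz": 0, "jaw": 0}, {"x": -1.1, "y": 0, "z": 0, "wx": 0, "wy": 0, "wz": 0, "jaw": 0}]'

```text
time_s: 14.92
tool_pos: [0.4792, -0.019, 0.0496]
tool_rot: [2.222, 2.221, -0.0]
contact_force: [0.1, 0.6, 0.0]
opening: 0.0001
finger_force: 0.0
```

Not at the stop yet. I'll continue in 1 mm steps.

send_rows --plan '[{"x": -0.04, "y": 0, "z": 0, "wx": 0, "wy": 0, "wz": 0, "jaw": 0}, {"x": -0.08, "y": 0, "z": 0, "wx": 0, "wy": 0, "wz": 0, "jaw": 0}, {"x": -0.12, "y": 0, "z": 0, "wx": 0, "wy": 0, "wz": 0, "jaw": 0}, {"x": -0.16, "y": 0, "z": 0, "wx": 0, "wy": 0, "wz": 0, "jaw": 0}, {"x": -0.2, "y": 0, "z": 0, "wx": 0, "wy": 0, "wz": 0, "jaw": 0}]'

```text
time_s: 15.55
tool_pos: [0.4791, -0.0235, 0.0496]
tool_rot: [2.221, 2.221, 0.0]
contact_force: [-0.6, 1.6, 0.4]
opening: 0.0002
finger_force: 0.8
```

send_rows --plan '[{"x": -0.04, "y": 0, "z": 0, "wx": 0, "wy": 0, "wz": 0, "jaw": 0}, {"x": -0.08, "y": 0, "z": 0, "wx": 0, "wy": 0, "wz": 0, "jaw": 0}, {"x": -0.12, "y": 0, "z": 0, "wx": 0, "wy": 0, "wz": 0, "jaw": 0}]'

```text
time_s: 15.92
tool_pos: [0.4791, -0.0242, 0.0496]
tool_rot: [-2.219, -2.222, -0.004]
contact_force: [-0.9, 10.2, 0.2]
opening: 0.0
finger_force: 4.8
```

The force has risen to 10 N and the tool has stalled, so the stop is reached. I'll hold briefly, then back off and lift.

send_rows --plan '[{"x": 0, "y": 0, "z": 0, "wx": 0, "wy": 0, "wz": 0, "jaw": 0}, {"x": 0.1, "y": 0, "z": 0, "wx": 0, "wy": 0, "wz": 0, "jaw": 0}, {"x": 0.4, "y": 0, "z": 0, "wx": 0, "wy": 0, "wz": 0, "jaw": 0}, {"x": 1, "y": 0, "z": 0, "wx": 0, "wy": 0, "wz": 0, "jaw": 0}, {"x": 2, "y": 0, "z": 0, "wx": 0, "wy": 0, "wz": 0, "jaw": 0}, {"x": 3, "y": 0, "z": -0.5, "wx": 0, "wy": 0, "wz": 0, "jaw": 0}, {"x": 3.5, "y": 0, "z": -2, "wx": 0, "wy": 0, "wz": 0, "jaw": 0}, {"x": 3.5, "y": 0, "z": -4, "wx": 0, "wy": 0, "wz": 0, "jaw": 0}, {"x": 3.5, "y": 0, "z": -6, "wx": 0, "wy": 0, "wz": 0, "jaw": 0}, {"x": 3.5, "y": 0, "z": -7.5, "wx": 0, "wy": 0, "wz": 0, "jaw": 0}, {"x": 3.5, "y": 0, "z": -8, "wx": 0, "wy": 0, "wz": 0, "jaw": 0}, {"x": 3.5, "y": 0, "z": -8, "wx": 0, "wy": 0, "wz": 0, "jaw": 0}]'

```text
time_s: 17.42
tool_pos: [0.479, 0.0613, 0.2496]
tool_rot: [2.221, 2.221, 0.0]
contact_force: [0.1, 0.7, -0.4]
opening: -0.0001
finger_force: 0.0
```

```bash
python3 - <<'E'
from h import *
a=ctrl.capture('wrist');b=ctrl.capture('top')[150:290,230:550]
b=cv2.resize(b,(640,280))
cv2.imwrite('pics/end.png',cv2.resize(np.vstack([a[:,:],b]),(560,595)))
E
```

```text
(no output)
```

View pics/end.png

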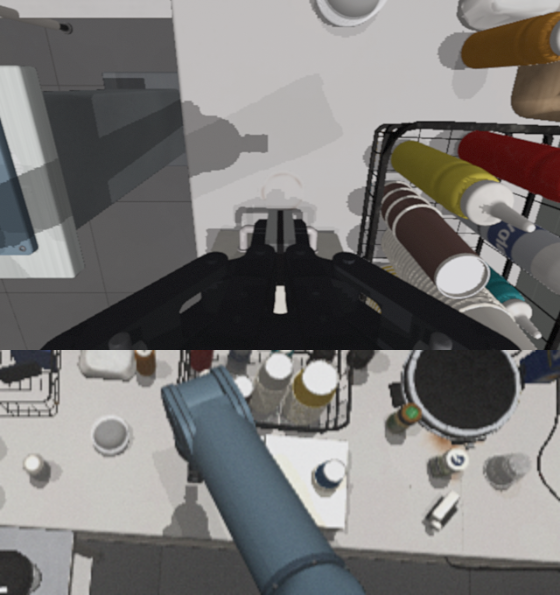

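The drawer is shut, with the handle close against the unit at about (280,215). The cups, jars, timer, lids and shaker are all still standing where they were.

```bash
python3 -c "
from rig import ctrl
print(ctrl.finish_job())"
```

```text
the job is handed in; nothing more can be done
None
```

The 61 mm tape roll is lying flat in the drawer, the drawer was pushed slowly shut to its stop, the bystanders look unmoved in the final pictures, and the job was handed in at about 17.5 s; no verdict was returned.

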